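# Tip the charging cradle until the trimmer glides home

## Task

The beard trimmer lies too far up its charging cradle: take the cradle by its lift bar and slowly tip it up until the trimmer just starts to slide, hold the cradle still at that angle while the trimmer glides down against the charging pins under its own weight, then let go and leave the cradle propped up there with the trimmer on the pins. The trimmer is freshly oiled, so do not touch it, and it must not bang into the pins. Do not lift or drag the stand, and leave everything else on the counter alone.

Things in the scene. Friction and masses are not known exactly. Their poses are not given: they have to be found in the camera images.
- stand: charging stand, loose on the counter on rubber feet, 1.8 kg: dark steel base 226 x 100 mm, 14 mm high, carrying the hinged cradle. Origin: centre of the base's underside; z up; x runs from the hinge end to the lift-bar end. It slides if pulled along the counter with more than about 8 N, and its end lifts if the bar is jerked up with more than about 9 N
- cradle (a joint): tilt of the cradle (rad): 0 lying flat, as at the start; grows as the lift-bar end goes up; stops at 1.0. Aluminium channel 212 x 56 mm, 46 mm between its rails, 0.29 kg. Its friction hinge (1.1 N m) keeps it wherever it is left; raising it takes about 6 to 8 N at the bar. The trimmer starts to slide at an unknown tilt between about 0.18 and 0.6
- cradle_hinge (a point): middle of the cradle's hinge axis, 12 mm behind the pins' face and 4 mm below the channel floor, 30 mm above the counter at the low, pin end of the stand (104 mm towards -x from the stand's origin); the axis is the stand's y
- lift_bar (a point): middle of the lift bar: round steel bar, 10 mm thick, 84 mm long, parallel to the hinge axis, beyond the cradle's end (35 mm clear gap between; nothing beyond the bar). At the start 48 mm above the counter, 252 mm along the cradle from the hinge axis and 18 mm above it. Can be pinched from above across its thickness; it turns between the fingers as the cradle tilts
- pins: black block with two brass charging pins at the hinge end of the cradle, 12 x 46 mm, 26 mm high, tilts with the cradle. Origin: foot of the face that the trimmer's tail lands on, middle of the channel floor; x points up along the channel towards the lift bar, z away from its floor. The pins are delicate: over about 12 N, as from the trimmer landing faster than 0.2 m/s, is a bang
- trimmer: black beard trimmer with steel blade, 140 x 38 x 32 mm, about 0.19 kg, lying in the channel, tail to the pins, head to the lift bar. Origin: centre of its underside; x from tail to head. The tail is 70 mm from the origin, so it rests on the pins when the two origins are 70 mm apart; at the start its gap to the pins is about 40 to 58 mm
- dispenser: bystander: chrome push soap dispenser with closed pump head, 68 mm across, 172 mm tall; origin: centre of its underside
- comb: bystander: cedar comb, 170 x 34 mm, 6 mm thick, lying flat; origin: middle of its underside
- nail_file: bystander: steel nail file with black handle, 180 x 13 mm, 5 mm thick, lying flat; origin: near its middle, underside
- guard_comb: bystander: black plastic clip-on guard comb for the trimmer, about 45 x 40 mm, 14 mm tall; origin: middle of its underside
- balm_tin: bystander: round aluminium balm tin with copper-coloured lid, 68 mm across, 26 mm tall; origin: centre of its underside
- brush_cup: bystander: blue ceramic cup with two toothbrushes, 74 mm across, 100 mm tall (brushes to 192 mm); origin: centre of its underside
- aftershave: bystander: amber glass bottle with steel cap, 54 mm across, 120 mm tall; origin: centre of its underside
- soap_dish: bystander: white ceramic soap dish with a green-olive bar of soap, 125 x 88 mm, 29 mm tall; origin: centre of its underside
There are look-alikes about, which are no part of the job. What is meant by the trimmer is not purple, and is the larger of those in its own colour.

How it is judged:
On the way, in this order (a step that is already met when the one before it is completed fails the run):
1. the cradle is tipped up with the trimmer still lying in its upper part (value of joint cradle above 0.1 rad and x of trimmer in the frame of pins above 0.1 m), for 0.1 s.
2. the trimmer has slid down against the charging pins with the cradle held up (x of trimmer in the frame of pins below 0.073 m and value of joint cradle above 0.14 rad), for 0.3 s.
At the end, for the whole second after the job is handed in: The trimmer lies in the channel with its tail against the pins (within 3 mm), the cradle stands propped up by itself (more than 0.14 rad) and still (all of step 2 and velocity of joint cradle between -0.05 and 0.05 rad/s and linear speed of trimmer below 0.02 m/s and z of trimmer in the frame of pins below 0.006 m); the robot touches nothing.
It fails at once if the robot touches the trimmer (contact force between any of the fingers, the arm and trimmer above 0.3 N).
It fails at once if the trimmer bangs into the charging pins (more than 12 N, or arriving faster than 0.22 m/s) (contact force between trimmer and pins above 12 N or (x of trimmer in the frame of pins below 0.085 m and linear speed of trimmer above 0.22 m/s)).
It fails at once if the cradle is raised on (faster than 0.02 rad/s) or let down (faster than 0.08 rad/s) when the trimmer is well on its way or on the pins (x of trimmer in the frame of pins below 0.085 m and (velocity of joint cradle above 0.02 rad/s or velocity of joint cradle below -0.08 rad/s)).
It fails at once if the stand is dragged more than 12 mm or its base is lifted off the counter (tilted more than 0.05 rad) (distance of stand from where it was at the start of the episode above 0.012 m or angle between stand's own z axis and vertical above 0.05 rad).
It fails at once if another thing on the counter is moved more than 15 mm (distance of any of dispenser, comb, nail_file, guard_comb, balm_tin, brush_cup, aftershave, soap_dish from where it was at the start of the episode above 0.015 m).
It also fails if it takes over 51 s, if anything falls off the work surface, if the arm or the gripper's body presses on something with over 40 N, if the wrist force passes 120 N, or if a joint passes its speed limit or range.

## Robot

A 7-joint arm with a two-finger parallel gripper is mounted at the origin on the work surface. World frame = base frame: x ahead of the robot, y to its left, z up, the work surface at z = 0. Lengths are in m, angles in rad, forces in N, time in s.
With the tool pointing down it reaches from about 0.35 to 0.9 m from the base axis. Payload 8.1 kg.
Tool frame: the origin (TCP) lies on the centre line of the jaws, within the pads' length; the fingertips stand 19 mm ahead of it and the grasp point (between the pads) is the TCP; z points along the fingers, y is the line along which they close (so a half turn about z gives the same grasp; the last joint's range is limited). The gripper opens to 85 mm and grips with 20 to 120 N. Pads are 22 mm wide; open, the fingers measure 114 mm over their backs; the gripper's body (76 mm by 85 mm) begins 54 mm behind the grasp point. The pads swing forward as they close: fully open they stand 13 mm farther back than shut.
Start: joints at [-1.289, 0.434, 0.025, 1.573, -0.012, 1.134, -0.075], TCP at [0.235, 0.579, 0.25] pointing down, gripper open.
Joint ranges: [-2.62, 2.62], [-0.44, 2.09], [-1.27, 1.32], [0.08, 2.57], [-1.32, 4.46], [0.12, 2], [-2.74, 2.74]. Speed limits (rad/s): [2.22, 2.22, 3.01, 3.01, 3.14, 3.14, 3.14].

## Interface

Orientations are given as a rotation vector (axis times angle).
In Python, from station import monitor, viewer, ctrl gives the robot as it stands. The module is installed in compiled form; this text tells all that it offers.
- The arm moves only by the tool servo_tool, never from a script. Its argument "rows" is a list of rows, each an object of numbers: "gripper": the closure, from -1 (fully open) to 1 (shut); "x", "y", "z": the shift along the tool's x, y, z in units of 50 mm (1.0 is 50 mm); "wx", "wy", "wz": the turn, a rotation vector about the tool's x, y, z in units of 6 degrees (1.0 is 6 degrees). In form: [{"gripper": .., "x": .., "y": .., "z": .., "wx": .., "wy": .., "wz": ..}, ...]. A call has exactly 10 rows; each row shifts and turns the commanded pose from where the row before left it, along the tool's axes as they then stand; what a row does not reach is not made up. A row lasts 1/10 s, in which the tool goes at most 50 mm and 8.59 degrees, less where a joint would pass 70% of its speed; a pose out of reach is approached as far as the arm can. A call with a number of a shift or a turn outside -1 to 1 is refused whole. A call with a gripper value outside its range is refused whole. The fingers move at their own pace and stop on an object; the grip force is fixed at half the most. Time passes only in rows, so rows that do not move let the fingers close, or fill a call up. It gives the time, the measured TCP pose, the force, the opening and the grip force at its end, in the units of the state.
- monitor.observe(): the state, without advancing time (a new reading comes with each control period).
- viewer.get_image(name): name is "scene" or "top"; returns the picture (400x640x3 uint8, blue, green, red); there is no depth.
- viewer.camera_model(name): a dict with "camera_matrix" (3x3 intrinsics, pixels), "world_from_camera" (4x4, takes a point from camera to world coordinates). Camera axes: x right, y up, looking along -z (the intrinsics and any distortion apply to the point x, -y, -z); pixel columns grow to the right and rows downward; lengths in m; the calibration is good to about 2 mm. A picture is of the moment at which its call begins. camera_model takes no time and is no camera call.
- ctrl.job_done(): hands the job in; it is judged then, once.
The state is a dict: "time_s": time; "q": joint angles; "qvel": joint speeds; "joint_torque": joint torques, N m; "tcp_pos": TCP position; "ee_rot": TCP orientation; "contact_force": force on the tool from outside, world axes, zero at the start; "wrist_torque": the same for the moment, N m; "width": opening from 0.0 (shut) to 1.0 (fully open); "gripper_force": force on a finger pad.
Only numpy, scipy, OpenCV 4.12 (cv2) and the standard library are available. Lean on these libraries where they do the work, as an engineer would, in place of code of your own. Each camera call takes 0.05 s, during which the arm holds its last target. There are 200 camera calls.

## Working session

There is one attempt and no reset: what is moved stays moved. The work goes in short steps, Python scripts to look and compute and a tool call to move; the robot and the scene stay as the last step left them, time stands still between calls to the robot, and variables do not carry over. Pictures are saved under pics/ and viewed, at most 10 in all, crops included, and the job is handed in when it is done.

Besides the shell and the picture viewer there is one more tool, called after "Call:" as name(argument=value, ...) on one line, values as JSON. servo_tool: Moves the arm, as the interface text tells. Its arguments: {"type":"object","properties":{"rows":{"type":"array"}},"required":["rows"]}

```bash
mkdir -p pics; python3 - <<'E'
from station import monitor, viewer, ctrl
import cv2,numpy as np
for n in("scene","top"):
    cv2.imwrite(f"pics/{n}0.png",viewer.get_image(n)); m=viewer.camera_model(n); print(n,np.round(m["camera_matrix"],1).tolist(),np.round(m["world_from_camera"],3).tolist(),[k for k in m])
s=monitor.observe();print(s)
E
```

```text
scene [[481.5, 0.0, 319.7], [0.0, 481.5, 195.0], [0.0, 0.0, 1.0]] [[-0.85, -0.31, 0.427, 1.03], [0.527, -0.526, 0.667, 0.821], [0.018, 0.792, 0.61, 0.827], [0.0, 0.0, 0.0, 1.0]] ['camera_matrix', 'world_from_camera']
top [[453.8, 0.0, 323.2], [0.0, 453.8, 201.3], [0.0, 0.0, 1.0]] [[0.016, 0.993, -0.12, 0.335], [-1.0, 0.017, 0.011, -0.008], [0.013, 0.12, 0.993, 1.49], [0.0, 0.0, 0.0, 1.0]] ['camera_matrix', 'world_from_camera']
{'time_s': 0.1, 'q': array([-1.28859945,  0.43513212,  0.02493693,  1.57400644, -0.01157563,
        1.13401797, -0.07513173]), 'qvel': array([-2.59596812e-04, -1.91079357e-03, -1.47317415e-03, -1.24236076e-05,
        1.02308517e-03, -1.98554865e-03,  6.47774248e-05]), 'joint_torque': array([ 3.50542585e-03, -6.71752238e+01,  1.02833938e+00, -3.16901886e+01,
        1.59005227e-02,  7.12636742e-03, -2.52364384e-05]), 'tcp_pos': array([0.2344786 , 0.57888087, 0.24961705]), 'ee_rot': array([-6.00777654e-01, -3.08347246e+00,  2.21907679e-03]), 'contact_force': array([-0.44213668, -0.05715146,  0.16961376]), 'wrist_torque': array([ 0.04746247, -0.00618576,  0.03151876]), 'gripper_force': 0.0, 'width': 1.0002441109300098}
```

View pics/top0.png

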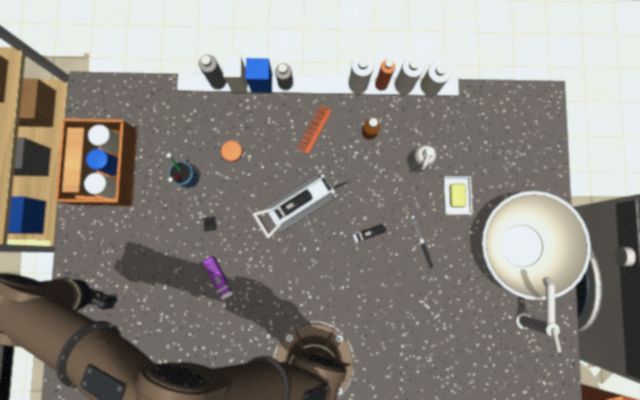

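View pics/scene0.png

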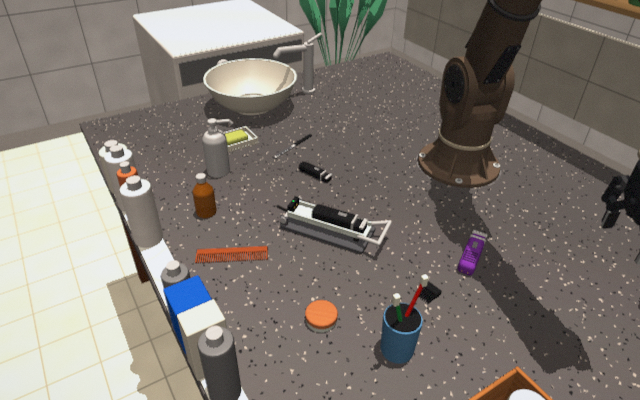

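Candidates: a large black trimmer in the cradle at top (295,205), a small black one at (370,233), and a purple one at (217,277). The one meant is in the cradle: it is black and the larger of the two. I'll confirm with an enlarged crop.

```bash
cat > h.py <<'E'
import cv2,numpy as np
from station import monitor, viewer, ctrl
def ray(n,uv):
    m=viewer.camera_model(n);K=m["camera_matrix"];T=m["world_from_camera"]
    p=np.linalg.inv(K)@[uv[0],uv[1],1]; return T[:3,3],T[:3,:3]@(p*[1,-1,-1])
def onz(n,uv,z):
    o,d=ray(n,uv); return o+d*(z-o[2])/d[2]
def proj(n,P):
    m=viewer.camera_model(n);T=m["world_from_camera"];c=T[:3,:3].T@(np.asarray(P)-T[:3,3])
    p=m["camera_matrix"]@(c*[1,-1,-1]);return p[:2]/p[2]
def tri(a,b):
    (o1,d1),(o2,d2)=ray("top",a),ray("scene",b)
    t=np.linalg.lstsq(np.c_[d1,-d2],o2-o1,rcond=None)[0]
    p,q=o1+t[0]*d1,o2+t[1]*d2
    return (p+q)/2,np.linalg.norm(p-q)
E
python3 - <<'E'
from h import *
a=cv2.imread("pics/top0.png")[165:250,240:400];b=cv2.imread("pics/scene0.png")[185:260,265:405]
a=cv2.resize(a,None,fx=3.5,fy=3.5,interpolation=cv2.INTER_CUBIC);a=cv2.resize(a,(560,298))
b=cv2.resize(b,(560,300),interpolation=cv2.INTER_CUBIC)
cv2.imwrite("pics/crop0.png",np.vstack([a,b]))
E
```

```text
(no output)
```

View pics/crop0.png

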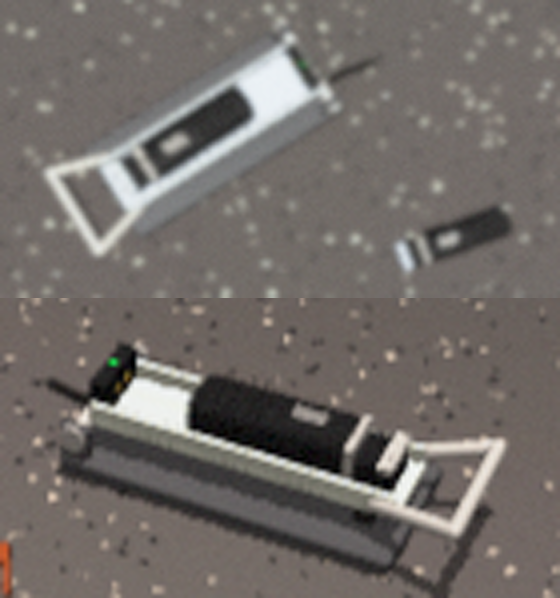

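The crop confirms it: the black trimmer with steel blade lies in the channel, its tail towards the black pin block. The bar ends are at top (254.9,215) and (268,236.4), and at scene (390,221) and (380,243).

```bash
python3 - <<'E'
from h import *
np.set_printoptions(precision=4,suppress=True)
A=(254.9,215);B=(268,236.4);C=(390.5,221.2);D=(380,243)
for u in(A,B):print("top",onz("top",u,.048))
for u in(C,D):print("sc",onz("scene",u,.048))
print(tri(A,D),tri(B,C))
# pin block via both: block top centre
print("pinblock",onz("top",(240+303/3.5,165+68/3.5),.058), onz("scene",(265+118/4,185+55/4),.058))
p1=onz("top",(322.3,175.9),.05);p2=onz("top",(333.7,192.1),.05)
m=(p1+p2)/2;b=(onz("top",A,.048)+onz("top",B,.048))/2
d=b-m;print("mid",m,b,np.linalg.norm(d),"yaw cradle",np.arctan2(d[1],d[0]))
e=onz("top",A,.048)-onz("top",B,.048);print("bar yaw",np.arctan2(e[1],e[0]), np.linalg.norm(e))
from scipy.spatial.transform import Rotation as R
print(R.from_rotvec(monitor.observe()["ee_rot"]).as_matrix())
E
```

```text
top [0.4616 0.1925 0.048 ]
top [0.3943 0.1488 0.048 ]
sc [0.3902 0.1489 0.048 ]
sc [0.4608 0.1983 0.048 ]
(array([0.4602, 0.1944, 0.0449]), np.float64(0.0043642088496915745)) (array([0.3931, 0.1496, 0.05  ]), np.float64(0.0031504581602242406))
pinblock [ 0.5626 -0.034   0.058 ] [ 0.5571 -0.0398  0.058 ]
mid [ 0.5654 -0.0387  0.05  ] [0.4279 0.1706 0.048 ] 0.25038842618764817 yaw cradle 2.1517540421735606
bar yaw 0.5761953675167644 0.08021749935685678
[[-0.9269  0.3754 -0.0004]
 [ 0.3754  0.9269 -0.0014]
 [-0.0001 -0.0014 -1.    ]]
```

Call:
servo_tool(rows=[{"gripper":0.1,"x":-0.4,"y":-0.35},{"gripper":0.1,"x":-0.7,"y":-0.65},{"gripper":0.1,"x":-0.7,"y":-0.65},{"gripper":0.1,"x":-0.7,"y":-0.65},{"gripper":0.1,"x":-0.7,"y":-0.65},{"gripper":0.1,"x":-0.7,"y":-0.65},{"gripper":0.1,"x":-0.7,"y":-0.65},{"gripper":0.1,"x":-0.7,"y":-0.65},{"gripper":0.1,"x":-0.7,"y":-0.65},{"gripper":0.1,"x":-0.6,"y":-0.55}])

```text
invalid input at $.rows[0]: expected keys gripper, x, y, z, wx, wy, wz
```

Call:
servo_tool(rows=[{"gripper":0.1,"wz":-0.92,"z":0.2},{"gripper":0.1,"wz":-0.92,"z":0.2},{"gripper":0.1,"wz":-0.92,"z":0.2},{"gripper":0.1,"wz":-0.92,"z":0.2},{"gripper":0.1,"wz":-0.92,"z":0.2},{"gripper":0.1,"wz":-0.92,"z":0.2},{"gripper":0.1,"wz":-0.92,"z":0.2},{"gripper":0.1,"wz":-0.92,"z":0.2},{"gripper":0.1,"wz":-0.92},{"gripper":0.1,"wz":-0.92}])

```text
invalid input at $.rows[0]: expected keys gripper, x, y, z, wx, wy, wz
```

Call:
servo_tool(rows=[{"gripper":0.1,"x":-0.4,"y":-0.35,"z":0,"wx":0,"wy":0,"wz":0},{"gripper":0.1,"x":-0.7,"y":-0.65,"z":0,"wx":0,"wy":0,"wz":0},{"gripper":0.1,"x":-0.7,"y":-0.65,"z":0,"wx":0,"wy":0,"wz":0},{"gripper":0.1,"x":-0.7,"y":-0.65,"z":0,"wx":0,"wy":0,"wz":0},{"gripper":0.1,"x":-0.7,"y":-0.65,"z":0,"wx":0,"wy":0,"wz":0},{"gripper":0.1,"x":-0.7,"y":-0.65,"z":0,"wx":0,"wy":0,"wz":0},{"gripper":0.1,"x":-0.7,"y":-0.65,"z":0,"wx":0,"wy":0,"wz":0},{"gripper":0.1,"x":-0.7,"y":-0.65,"z":0,"wx":0,"wy":0,"wz":0},{"gripper":0.1,"x":-0.7,"y":-0.65,"z":0,"wx":0,"wy":0,"wz":0},{"gripper":0.1,"x":-0.6,"y":-0.55,"z":0,"wx":0,"wy":0,"wz":0}])

```text
time_s: 1.1
tcp_pos: [0.4265, 0.1701, 0.2503]
ee_rot: [0.603, 3.083, -0.0]
contact_force: [0.8, 1.0, 0.0]
width: 0.454
gripper_force: 0.0
```

Call:
servo_tool(rows=[{"gripper":0.1,"x":0,"y":0,"z":0.2,"wx":0,"wy":0,"wz":-0.92},{"gripper":0.1,"x":0,"y":0,"z":0.2,"wx":0,"wy":0,"wz":-0.92},{"gripper":0.1,"x":0,"y":0,"z":0.2,"wx":0,"wy":0,"wz":-0.92},{"gripper":0.1,"x":0,"y":0,"z":0.2,"wx":0,"wy":0,"wz":-0.92},{"gripper":0.1,"x":0,"y":0,"z":0.2,"wx":0,"wy":0,"wz":-0.92},{"gripper":0.1,"x":0,"y":0,"z":0.2,"wx":0,"wy":0,"wz":-0.92},{"gripper":0.1,"x":0,"y":0,"z":0.2,"wx":0,"wy":0,"wz":-0.92},{"gripper":0.1,"x":0,"y":0,"z":0.2,"wx":0,"wy":0,"wz":-0.92},{"gripper":0.1,"x":0,"y":0,"z":0,"wx":0,"wy":0,"wz":-0.92},{"gripper":0.1,"x":0,"y":0,"z":0,"wx":0,"wy":0,"wz":-0.92}])

```text
time_s: 2.1
tcp_pos: [0.4255, 0.1725, 0.1697]
ee_rot: [0.902, -3.008, 0.0]
contact_force: [-0.9, 0.6, -0.2]
width: 0.452
gripper_force: 0.0
```

```bash
python3 - <<'E'
from h import *
from scipy.spatial.transform import Rotation as R
s=monitor.observe();M=R.from_rotvec(s["ee_rot"]).as_matrix();print(M.round(3),s["q"].round(2))
a=viewer.get_image("scene");t=viewer.get_image("top")
print(proj("scene",s["tcp_pos"]),proj("scene",[.4265,.172,.048]))
b=cv2.resize(a[160:270,280:420],(560,440),interpolation=cv2.INTER_CUBIC)
cv2.imwrite("pics/s1.png",b);cv2.imwrite("pics/t1.png",t)
E
```

```text
[[-0.835 -0.55  -0.001]
 [-0.55   0.835 -0.001]
 [ 0.001  0.    -1.   ]] [-0.55  0.26  0.06  2.07 -0.02  0.81  1.67]
[390.49073943 191.50999296] [384.66213946 231.56983731]
```

View pics/s1.png

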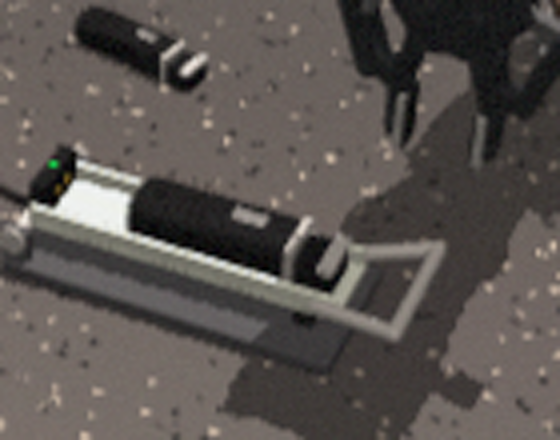

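The crop shows the fingers straddling the bar's direction above it, with the bar at crop (345-440, 245-335), so I'll descend.

Call:
servo_tool(rows=[{"gripper":0.1,"x":0,"y":0,"z":0.3,"wx":0,"wy":0,"wz":0},{"gripper":0.1,"x":0,"y":0,"z":0.4,"wx":0,"wy":0,"wz":0},{"gripper":0.1,"x":0,"y":0,"z":0.4,"wx":0,"wy":0,"wz":0},{"gripper":0.1,"x":0,"y":0,"z":0.4,"wx":0,"wy":0,"wz":0},{"gripper":0.1,"x":0,"y":0,"z":0.3,"wx":0,"wy":0,"wz":0},{"gripper":0.1,"x":0,"y":0,"z":0.2,"wx":0,"wy":0,"wz":0},{"gripper":0.1,"x":0,"y":0,"z":0.2,"wx":0,"wy":0,"wz":0},{"gripper":0.1,"x":0,"y":0,"z":0.15,"wx":0,"wy":0,"wz":0},{"gripper":0.1,"x":0,"y":0,"z":0.08,"wx":0,"wy":0,"wz":0},{"gripper":0.1,"x":0,"y":0,"z":0,"wx":0,"wy":0,"wz":0}])

```text
time_s: 3.2
tcp_pos: [0.4259, 0.1727, 0.0485]
ee_rot: [0.896, -3.011, 0.0]
contact_force: [-0.3, -0.6, 0.2]
width: 0.449
gripper_force: 0.0
```

```bash
python3 - <<'E'
from h import *
a=viewer.get_image("scene");t=viewer.get_image("top");s=monitor.observe();print(s["tcp_pos"],s["contact_force"])
b=cv2.resize(a[160:270,280:420],(560,440),interpolation=cv2.INTER_CUBIC)
cv2.imwrite("pics/s2.png",b)
E
```

```text
[0.42617265 0.17283228 0.04907199] [-0.33929374 -0.30250317  0.30201725]
```

View pics/s2.png

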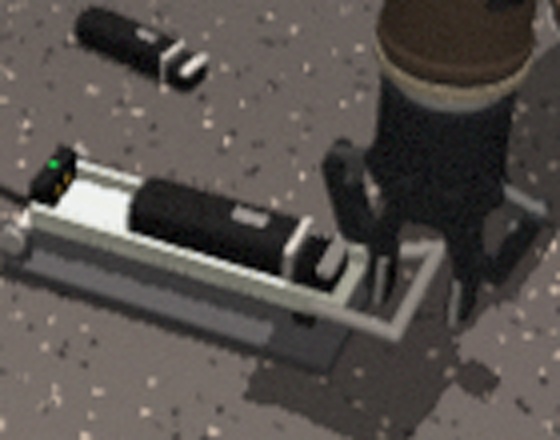

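The bar sits between the fingers, roughly centred, so I'll close.

Call:
servo_tool(rows=[{"gripper":0.3,"x":0,"y":0,"z":0,"wx":0,"wy":0,"wz":0},{"gripper":0.4,"x":0,"y":0,"z":0,"wx":0,"wy":0,"wz":0},{"gripper":0.5,"x":0,"y":0,"z":0,"wx":0,"wy":0,"wz":0},{"gripper":0.6,"x":0,"y":0,"z":0,"wx":0,"wy":0,"wz":0},{"gripper":0.65,"x":0,"y":0,"z":0,"wx":0,"wy":0,"wz":0},{"gripper":0.7,"x":0,"y":0,"z":0,"wx":0,"wy":0,"wz":0},{"gripper":0.75,"x":0,"y":0,"z":0,"wx":0,"wy":0,"wz":0},{"gripper":0.8,"x":0,"y":0,"z":0,"wx":0,"wy":0,"wz":0},{"gripper":0.9,"x":0,"y":0,"z":0,"wx":0,"wy":0,"wz":0},{"gripper":1,"x":0,"y":0,"z":0,"wx":0,"wy":0,"wz":0}])

```text
time_s: 4.3
tcp_pos: [0.4266, 0.1718, 0.0489]
ee_rot: [-0.894, 3.011, -0.001]
contact_force: [1.9, -4.4, 1.1]
width: 0.095
gripper_force: 58.4
```

Call:
servo_tool(rows=[{"gripper":1,"x":0,"y":-0.01,"z":-0.01,"wx":0,"wy":0,"wz":0},{"gripper":1,"x":0,"y":-0.01,"z":-0.02,"wx":0,"wy":0,"wz":0},{"gripper":1,"x":0,"y":-0.003,"z":-0.03,"wx":0,"wy":0,"wz":0},{"gripper":1,"x":0,"y":-0.003,"z":-0.03,"wx":0,"wy":0,"wz":0},{"gripper":1,"x":0,"y":-0.003,"z":-0.03,"wx":0,"wy":0,"wz":0},{"gripper":1,"x":0,"y":-0.003,"z":-0.03,"wx":0,"wy":0,"wz":0},{"gripper":1,"x":0,"y":-0.003,"z":-0.03,"wx":0,"wy":0,"wz":0},{"gripper":1,"x":0,"y":-0.003,"z":-0.03,"wx":0,"wy":0,"wz":0},{"gripper":1,"x":0,"y":-0.003,"z":-0.03,"wx":0,"wy":0,"wz":0},{"gripper":1,"x":0,"y":-0.003,"z":-0.012,"wx":0,"wy":0,"wz":0}])

```text
time_s: 5.3
tcp_pos: [0.4273, 0.1708, 0.0616]
ee_rot: [-0.896, 3.011, -0.0]
contact_force: [4.5, -3.5, -8.1]
width: 0.093
gripper_force: 58.2
```

```bash
cat >> h.py <<'E'
P0=np.array([.4265,.172,.048]);U=np.array([-.547,.837,0]);H=P0-.252*U;H[2]=.030
def look(name=None):
    s=monitor.observe();p=s["tcp_pos"];d=p-H
    th=np.arctan2(d[2],d@U)-.0713;f=s["contact_force"]
    t=viewer.get_image("scene")
    a=t[185:260,265:405] if 0 else t
    if name:cv2.imwrite(f"pics/{name}.png",t)
    # trimmer tail: profile of brightness along channel floor centre line (z=+4+? above axis)
    g=cv2.cvtColor(t,cv2.COLOR_BGR2GRAY)
    e=U*np.cos(th)+np.array([0,0,1])*np.sin(th);n=-U*np.sin(th)+np.array([0,0,1])*np.cos(th)
    prof=[]
    for x in np.arange(.0,.09,.002):
        q=proj("scene",H+e*(.012+x)+n*.004);prof.append(cv2.getRectSubPix(g,(3,3),tuple(map(float,q))).mean())
    prof=np.array(prof);i=next((k for k in range(6,len(prof)) if prof[k]<90),-1)
    print("t",round(s["time_s"],2),"th",round(th,4),"r",round(float(np.hypot(d@U,d[2])),4),"fu",round(f@U,2),"fz",round(f[2],2),"tail gap mm",2*i,prof.astype(int)[::2].tolist())
E
python3 -c "
from h import *
look('s3')"
```

```text
t 5.3 th 0.0541 r 0.2525 fu -5.35 fz -8.09 tail gap mm 46 [188, 234, 239, 239, 239, 239, 238, 239, 239, 239, 191, 92, 21, 17, 18, 17, 17, 17, 18, 18, 18, 16, 16]
```

Call:
servo_tool(rows=[{"gripper":1,"x":0,"y":-0.02,"z":-0.03,"wx":0,"wy":0,"wz":0},{"gripper":1,"x":0,"y":-0.02,"z":-0.04,"wx":0,"wy":0,"wz":0},{"gripper":1,"x":0,"y":-0.008,"z":-0.05,"wx":0,"wy":0,"wz":0},{"gripper":1,"x":0,"y":-0.008,"z":-0.05,"wx":0,"wy":0,"wz":0},{"gripper":1,"x":0,"y":-0.008,"z":-0.05,"wx":0,"wy":0,"wz":0},{"gripper":1,"x":0,"y":-0.008,"z":-0.05,"wx":0,"wy":0,"wz":0},{"gripper":1,"x":0,"y":-0.008,"z":-0.05,"wx":0,"wy":0,"wz":0},{"gripper":1,"x":0,"y":-0.008,"z":-0.05,"wx":0,"wy":0,"wz":0},{"gripper":1,"x":0,"y":-0.008,"z":-0.04,"wx":0,"wy":0,"wz":0},{"gripper":1,"x":0,"y":-0.005,"z":-0.02,"wx":0,"wy":0,"wz":0}])

```text
time_s: 6.35
tcp_pos: [0.4293, 0.1677, 0.0832]
ee_rot: [0.898, -3.01, -0.002]
contact_force: [-0.7, 5.7, -6.2]
width: 0.095
gripper_force: 58.3
```

```bash
python3 -c "
from h import *
look('s4')"
```

```text
t 6.35 th 0.1409 r 0.2525 fu 5.16 fz -6.23 tail gap mm 44 [197, 236, 239, 239, 239, 238, 239, 239, 239, 221, 147, 57, 20, 18, 16, 15, 16, 14, 14, 16, 16, 16, 16]
```

Call:
servo_tool(rows=[{"gripper":1,"x":0,"y":0.0,"z":-0.02,"wx":0,"wy":0,"wz":0},{"gripper":1,"x":0,"y":0.0,"z":-0.02,"wx":0,"wy":0,"wz":0},{"gripper":1,"x":0,"y":0.0,"z":-0.02,"wx":0,"wy":0,"wz":0},{"gripper":1,"x":0,"y":0.0,"z":-0.02,"wx":0,"wy":0,"wz":0},{"gripper":1,"x":0,"y":0.0,"z":-0.02,"wx":0,"wy":0,"wz":0},{"gripper":1,"x":0,"y":-0.004,"z":-0.02,"wx":0,"wy":0,"wz":0},{"gripper":1,"x":0,"y":-0.004,"z":-0.02,"wx":0,"wy":0,"wz":0},{"gripper":1,"x":0,"y":-0.004,"z":-0.02,"wx":0,"wy":0,"wz":0},{"gripper":1,"x":0,"y":-0.004,"z":-0.01,"wx":0,"wy":0,"wz":0},{"gripper":1,"x":0,"y":0,"z":0,"wx":0,"wy":0,"wz":0}])

```text
time_s: 7.4
tcp_pos: [0.4303, 0.1662, 0.0916]
ee_rot: [-0.896, 3.011, 0.0]
contact_force: [-1.9, 4.8, -3.1]
width: 0.095
gripper_force: 58.5
```

```bash
python3 -c "
from h import *
look('s5')"
```

```text
t 7.4 th 0.1751 r 0.2526 fu 5.06 fz -3.09 tail gap mm 42 [192, 233, 239, 239, 238, 238, 238, 238, 238, 218, 137, 46, 17, 16, 16, 16, 15, 15, 16, 15, 15, 15, 15]
```

Call:
servo_tool(rows=[{"gripper":1,"x":0,"y":0.0,"z":-0.02,"wx":0,"wy":0,"wz":0},{"gripper":1,"x":0,"y":0.0,"z":-0.02,"wx":0,"wy":0,"wz":0},{"gripper":1,"x":0,"y":-0.002,"z":-0.02,"wx":0,"wy":0,"wz":0},{"gripper":1,"x":0,"y":-0.005,"z":-0.02,"wx":0,"wy":0,"wz":0},{"gripper":1,"x":0,"y":-0.005,"z":-0.02,"wx":0,"wy":0,"wz":0},{"gripper":1,"x":0,"y":0,"z":0,"wx":0,"wy":0,"wz":0},{"gripper":1,"x":0,"y":0,"z":0,"wx":0,"wy":0,"wz":0},{"gripper":1,"x":0,"y":0,"z":0,"wx":0,"wy":0,"wz":0},{"gripper":1,"x":0,"y":0,"z":0,"wx":0,"wy":0,"wz":0},{"gripper":1,"x":0,"y":0,"z":0,"wx":0,"wy":0,"wz":0}])

```text
time_s: 8.45
tcp_pos: [0.4309, 0.1652, 0.0965]
ee_rot: [-0.895, 3.011, -0.0]
contact_force: [1.7, -1.0, 0.0]
width: 0.092
gripper_force: 59.0
```

```bash
python3 -c "
from h import *
look('s6')"
```

```text
t 8.45 th 0.1951 r 0.2527 fu -1.78 fz 0.02 tail gap mm 42 [192, 233, 238, 238, 238, 238, 238, 238, 238, 209, 127, 41, 15, 15, 15, 17, 17, 16, 15, 17, 16, 15, 16]
```

Call:
servo_tool(rows=[{"gripper":1,"x":0,"y":-0.006,"z":-0.02,"wx":0,"wy":0,"wz":0},{"gripper":1,"x":0,"y":-0.006,"z":-0.02,"wx":0,"wy":0,"wz":0},{"gripper":1,"x":0,"y":-0.006,"z":-0.02,"wx":0,"wy":0,"wz":0},{"gripper":1,"x":0,"y":-0.006,"z":-0.02,"wx":0,"wy":0,"wz":0},{"gripper":1,"x":0,"y":-0.006,"z":-0.02,"wx":0,"wy":0,"wz":0},{"gripper":1,"x":0,"y":0,"z":0,"wx":0,"wy":0,"wz":0},{"gripper":1,"x":0,"y":0,"z":0,"wx":0,"wy":0,"wz":0},{"gripper":1,"x":0,"y":0,"z":0,"wx":0,"wy":0,"wz":0},{"gripper":1,"x":0,"y":0,"z":0,"wx":0,"wy":0,"wz":0},{"gripper":1,"x":0,"y":0,"z":0,"wx":0,"wy":0,"wz":0}])

```text
time_s: 9.5
tcp_pos: [0.4317, 0.1641, 0.1015]
ee_rot: [-0.896, 3.011, -0.0]
contact_force: [3.2, -2.1, -3.8]
width: 0.094
gripper_force: 58.7
```

```bash
python3 -c "
from h import *
look('s7')"
```

```text
t 9.5 th 0.2154 r 0.2528 fu -3.53 fz -3.77 tail gap mm 42 [192, 232, 238, 238, 238, 238, 238, 238, 238, 201, 115, 35, 14, 14, 16, 15, 14, 16, 16, 15, 12, 10, 13]
```

Call:
servo_tool(rows=[{"gripper":1,"x":0,"y":-0.008,"z":-0.02,"wx":0,"wy":0,"wz":0},{"gripper":1,"x":0,"y":-0.008,"z":-0.02,"wx":0,"wy":0,"wz":0},{"gripper":1,"x":0,"y":-0.008,"z":-0.02,"wx":0,"wy":0,"wz":0},{"gripper":1,"x":0,"y":-0.008,"z":-0.02,"wx":0,"wy":0,"wz":0},{"gripper":1,"x":0,"y":-0.008,"z":-0.02,"wx":0,"wy":0,"wz":0},{"gripper":1,"x":0,"y":0,"z":0,"wx":0,"wy":0,"wz":0},{"gripper":1,"x":0,"y":0,"z":0,"wx":0,"wy":0,"wz":0},{"gripper":1,"x":0,"y":0,"z":0,"wx":0,"wy":0,"wz":0},{"gripper":1,"x":0,"y":0,"z":0,"wx":0,"wy":0,"wz":0},{"gripper":1,"x":0,"y":0,"z":0,"wx":0,"wy":0,"wz":0}])

```text
time_s: 10.55
tcp_pos: [0.4325, 0.1628, 0.1065]
ee_rot: [-0.897, 3.011, 0.0]
contact_force: [0.0, 3.2, -1.6]
width: 0.089
gripper_force: 58.8
```

```bash
python3 -c "
from h import *
look('s8')"
```

```text
t 10.55 th 0.2362 r 0.2528 fu 2.64 fz -1.62 tail gap mm 42 [195, 231, 238, 238, 238, 238, 238, 238, 237, 197, 105, 30, 14, 15, 15, 14, 16, 15, 14, 15, 14, 15, 14]
```

Call:
servo_tool(rows=[{"gripper":1,"x":0,"y":-0.006,"z":-0.02,"wx":0,"wy":0,"wz":0},{"gripper":1,"x":0,"y":-0.006,"z":-0.02,"wx":0,"wy":0,"wz":0},{"gripper":1,"x":0,"y":-0.006,"z":-0.02,"wx":0,"wy":0,"wz":0},{"gripper":1,"x":0,"y":-0.006,"z":-0.02,"wx":0,"wy":0,"wz":0},{"gripper":1,"x":0,"y":-0.006,"z":-0.02,"wx":0,"wy":0,"wz":0},{"gripper":1,"x":0,"y":0,"z":0,"wx":0,"wy":0,"wz":0},{"gripper":1,"x":0,"y":0,"z":0,"wx":0,"wy":0,"wz":0},{"gripper":1,"x":0,"y":0,"z":0,"wx":0,"wy":0,"wz":0},{"gripper":1,"x":0,"y":0,"z":0,"wx":0,"wy":0,"wz":0},{"gripper":1,"x":0,"y":0,"z":0,"wx":0,"wy":0,"wz":0}])

```text
time_s: 11.6
tcp_pos: [0.4334, 0.1615, 0.1116]
ee_rot: [-0.896, 3.011, 0.0]
contact_force: [-1.7, 4.4, -1.9]
width: 0.088
gripper_force: 58.6
```

```bash
python3 -c "
from h import *
look('s9')"
```

```text
t 11.6 th 0.2573 r 0.2529 fu 4.64 fz -1.93 tail gap mm 42 [199, 234, 238, 238, 238, 238, 238, 238, 234, 193, 101, 32, 15, 13, 13, 13, 15, 16, 15, 15, 15, 14, 15]
```

Call:
servo_tool(rows=[{"gripper":1,"x":0,"y":-0.002,"z":-0.02,"wx":0,"wy":0,"wz":0},{"gripper":1,"x":0,"y":-0.004,"z":-0.02,"wx":0,"wy":0,"wz":0},{"gripper":1,"x":0,"y":-0.005,"z":-0.02,"wx":0,"wy":0,"wz":0},{"gripper":1,"x":0,"y":-0.006,"z":-0.02,"wx":0,"wy":0,"wz":0},{"gripper":1,"x":0,"y":-0.006,"z":-0.02,"wx":0,"wy":0,"wz":0},{"gripper":1,"x":0,"y":0,"z":0,"wx":0,"wy":0,"wz":0},{"gripper":1,"x":0,"y":0,"z":0,"wx":0,"wy":0,"wz":0},{"gripper":1,"x":0,"y":0,"z":0,"wx":0,"wy":0,"wz":0},{"gripper":1,"x":0,"y":0,"z":0,"wx":0,"wy":0,"wz":0},{"gripper":1,"x":0,"y":0,"z":0,"wx":0,"wy":0,"wz":0}])

```text
time_s: 12.65
tcp_pos: [0.4343, 0.1601, 0.1165]
ee_rot: [-0.896, 3.011, -0.0]
contact_force: [2.1, 1.3, -1.4]
width: 0.098
gripper_force: 58.9
```

```bash
python3 -c "
from h import *
look('s10')"
```

```text
t 12.65 th 0.2778 r 0.253 fu -0.05 fz -1.41 tail gap mm 42 [196, 233, 238, 238, 238, 238, 238, 238, 231, 185, 94, 30, 17, 16, 16, 13, 13, 14, 13, 13, 15, 16, 16]
```

Call:
servo_tool(rows=[{"gripper":1,"x":0,"y":-0.007,"z":-0.019,"wx":0,"wy":0,"wz":0},{"gripper":1,"x":0,"y":-0.007,"z":-0.019,"wx":0,"wy":0,"wz":0},{"gripper":1,"x":0,"y":-0.007,"z":-0.019,"wx":0,"wy":0,"wz":0},{"gripper":1,"x":0,"y":-0.007,"z":-0.019,"wx":0,"wy":0,"wz":0},{"gripper":1,"x":0,"y":-0.007,"z":-0.019,"wx":0,"wy":0,"wz":0},{"gripper":1,"x":0,"y":0,"z":0,"wx":0,"wy":0,"wz":0},{"gripper":1,"x":0,"y":0,"z":0,"wx":0,"wy":0,"wz":0},{"gripper":1,"x":0,"y":0,"z":0,"wx":0,"wy":0,"wz":0},{"gripper":1,"x":0,"y":0,"z":0,"wx":0,"wy":0,"wz":0},{"gripper":1,"x":0,"y":0,"z":0,"wx":0,"wy":0,"wz":0}])

```text
time_s: 13.7
tcp_pos: [0.4352, 0.1587, 0.1212]
ee_rot: [-0.896, 3.011, -0.0]
contact_force: [2.9, -1.4, -4.3]
width: 0.093
gripper_force: 58.7
```

```bash
python3 -c "
from h import *
look('s11')"
```

```text
t 13.7 th 0.2975 r 0.2531 fu -2.79 fz -4.28 tail gap mm 40 [196, 233, 237, 238, 238, 238, 238, 237, 228, 173, 81, 24, 14, 14, 14, 15, 15, 14, 14, 14, 15, 15, 14]
```

Call:
servo_tool(rows=[{"gripper":1,"x":0,"y":-0.009,"z":-0.019,"wx":0,"wy":0,"wz":0},{"gripper":1,"x":0,"y":-0.009,"z":-0.019,"wx":0,"wy":0,"wz":0},{"gripper":1,"x":0,"y":-0.009,"z":-0.019,"wx":0,"wy":0,"wz":0},{"gripper":1,"x":0,"y":-0.009,"z":-0.019,"wx":0,"wy":0,"wz":0},{"gripper":1,"x":0,"y":-0.009,"z":-0.019,"wx":0,"wy":0,"wz":0},{"gripper":1,"x":0,"y":0,"z":0,"wx":0,"wy":0,"wz":0},{"gripper":1,"x":0,"y":0,"z":0,"wx":0,"wy":0,"wz":0},{"gripper":1,"x":0,"y":0,"z":0,"wx":0,"wy":0,"wz":0},{"gripper":1,"x":0,"y":0,"z":0,"wx":0,"wy":0,"wz":0},{"gripper":1,"x":0,"y":0,"z":0,"wx":0,"wy":0,"wz":0}])

```text
time_s: 14.75
tcp_pos: [0.4361, 0.1571, 0.126]
ee_rot: [0.896, -3.011, -0.0]
contact_force: [0.2, 1.8, -1.9]
width: 0.09
gripper_force: 58.7
```

```bash
python3 -c "
from h import *
look('s12')"
```

```text
t 14.75 th 0.3176 r 0.2531 fu 1.43 fz -1.93 tail gap mm 40 [199, 232, 238, 238, 238, 238, 238, 238, 226, 164, 71, 22, 15, 16, 16, 15, 13, 14, 16, 16, 15, 15, 13]
```

Call:
servo_tool(rows=[{"gripper":1,"x":0,"y":-0.008,"z":-0.019,"wx":0,"wy":0,"wz":0},{"gripper":1,"x":0,"y":-0.008,"z":-0.019,"wx":0,"wy":0,"wz":0},{"gripper":1,"x":0,"y":-0.008,"z":-0.019,"wx":0,"wy":0,"wz":0},{"gripper":1,"x":0,"y":-0.008,"z":-0.019,"wx":0,"wy":0,"wz":0},{"gripper":1,"x":0,"y":-0.008,"z":-0.019,"wx":0,"wy":0,"wz":0},{"gripper":1,"x":0,"y":0,"z":0,"wx":0,"wy":0,"wz":0},{"gripper":1,"x":0,"y":0,"z":0,"wx":0,"wy":0,"wz":0},{"gripper":1,"x":0,"y":0,"z":0,"wx":0,"wy":0,"wz":0},{"gripper":1,"x":0,"y":0,"z":0,"wx":0,"wy":0,"wz":0},{"gripper":1,"x":0,"y":0,"z":0,"wx":0,"wy":0,"wz":0}])

```text
time_s: 15.8
tcp_pos: [0.4372, 0.1555, 0.1308]
ee_rot: [0.896, -3.011, -0.0]
contact_force: [-1.0, 4.5, -1.7]
width: 0.088
gripper_force: 58.6
```

```bash
python3 -c "
from h import *
look('s13')"
```

```text
t 15.8 th 0.3383 r 0.2532 fu 4.35 fz -1.69 tail gap mm 12 [190, 192, 113, 38, 13, 13, 14, 14, 14, 14, 14, 15, 16, 17, 16, 15, 14, 14, 13, 14, 12, 13, 14]
```

The trimmer is sliding. I'll hold still.

Call:
servo_tool(rows=[{"gripper":1,"x":0,"y":0,"z":0,"wx":0,"wy":0,"wz":0},{"gripper":1,"x":0,"y":0,"z":0,"wx":0,"wy":0,"wz":0},{"gripper":1,"x":0,"y":0,"z":0,"wx":0,"wy":0,"wz":0},{"gripper":1,"x":0,"y":0,"z":0,"wx":0,"wy":0,"wz":0},{"gripper":1,"x":0,"y":0,"z":0,"wx":0,"wy":0,"wz":0},{"gripper":1,"x":0,"y":0,"z":0,"wx":0,"wy":0,"wz":0},{"gripper":1,"x":0,"y":0,"z":0,"wx":0,"wy":0,"wz":0},{"gripper":1,"x":0,"y":0,"z":0,"wx":0,"wy":0,"wz":0},{"gripper":1,"x":0,"y":0,"z":0,"wx":0,"wy":0,"wz":0},{"gripper":1,"x":0,"y":0,"z":0,"wx":0,"wy":0,"wz":0}])

```text
time_s: 16.85
tcp_pos: [0.4372, 0.1555, 0.1309]
ee_rot: [0.897, -3.011, -0.0]
contact_force: [-2.2, 5.1, -1.8]
width: 0.09
gripper_force: 58.8
```

```bash
python3 -c "
from h import *
look('s14');t=cv2.imread('pics/s14.png');cv2.imwrite('pics/c14.png',cv2.resize(t[150:260,270:410],(560,440),interpolation=cv2.INTER_CUBIC))"
```

```text
t 16.85 th 0.3383 r 0.2532 fu 5.5 fz -1.82 tail gap mm 12 [14, 14, 14, 15, 15, 13, 12, 14, 14, 13, 13, 14, 13, 11, 14, 14, 15, 15, 15, 13, 14, 16, 38]
```

View pics/c14.png

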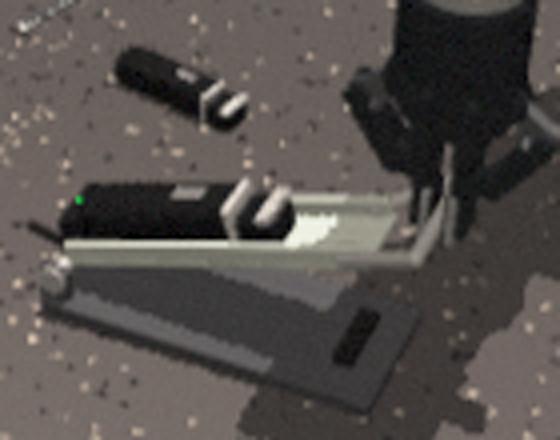

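The trimmer's tail now sits against the pin block and it is at rest. I'll relieve the side load and open gently.

Call:
servo_tool(rows=[{"gripper":1,"x":0,"y":0.004,"z":0,"wx":0,"wy":0,"wz":0},{"gripper":1,"x":0,"y":0.004,"z":0,"wx":0,"wy":0,"wz":0},{"gripper":1,"x":0,"y":0.004,"z":0,"wx":0,"wy":0,"wz":0},{"gripper":1,"x":0,"y":0.004,"z":0,"wx":0,"wy":0,"wz":0},{"gripper":1,"x":0,"y":0,"z":0,"wx":0,"wy":0,"wz":0},{"gripper":0.8,"x":0,"y":0,"z":0,"wx":0,"wy":0,"wz":0},{"gripper":0.7,"x":0,"y":0,"z":0,"wx":0,"wy":0,"wz":0},{"gripper":0.6,"x":0,"y":0,"z":0,"wx":0,"wy":0,"wz":0},{"gripper":0.5,"x":0,"y":0,"z":0,"wx":0,"wy":0,"wz":0},{"gripper":0.4,"x":0,"y":0,"z":0,"wx":0,"wy":0,"wz":0}])

```text
time_s: 17.9
tcp_pos: [0.437, 0.1559, 0.1307]
ee_rot: [-0.896, 3.011, -0.0]
contact_force: [-1.0, 0.6, -0.3]
width: 0.302
gripper_force: 0.0
```

```bash
python3 -c "
from h import *
look('s15');t=cv2.imread('pics/s15.png');cv2.imwrite('pics/c15.png',cv2.resize(t[150:260,270:410],(560,440),interpolation=cv2.INTER_CUBIC))"
```

```text
t 17.9 th 0.3371 r 0.2536 fu 1.01 fz -0.29 tail gap mm 12 [12, 13, 13, 11, 14, 15, 15, 14, 15, 16, 14, 14, 15, 14, 13, 14, 12, 13, 14, 15, 13, 13, 37]
```

View pics/c15.png

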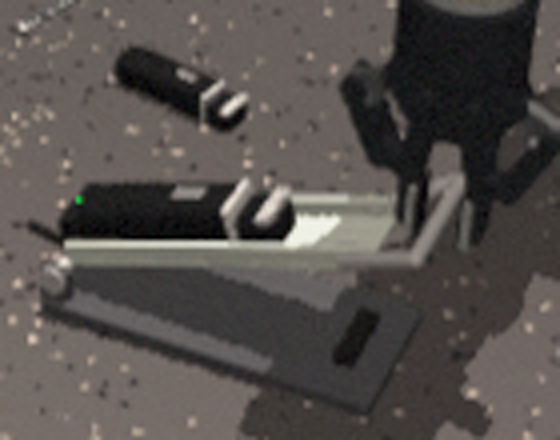

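The bar is free between the open fingers and the cradle is holding its angle, so I'll go straight up.

Call:
servo_tool(rows=[{"gripper":0.4,"x":0,"y":0,"z":-0.05,"wx":0,"wy":0,"wz":0},{"gripper":0.4,"x":0,"y":0,"z":-0.1,"wx":0,"wy":0,"wz":0},{"gripper":0.4,"x":0,"y":0,"z":-0.1,"wx":0,"wy":0,"wz":0},{"gripper":0.4,"x":0,"y":0,"z":-0.15,"wx":0,"wy":0,"wz":0},{"gripper":0.4,"x":0,"y":0,"z":-0.2,"wx":0,"wy":0,"wz":0},{"gripper":0.4,"x":0,"y":0,"z":-0.3,"wx":0,"wy":0,"wz":0},{"gripper":0.4,"x":0,"y":0,"z":-0.3,"wx":0,"wy":0,"wz":0},{"gripper":0.4,"x":0,"y":0,"z":-0.3,"wx":0,"wy":0,"wz":0},{"gripper":0.4,"x":0,"y":0,"z":-0.2,"wx":0,"wy":0,"wz":0},{"gripper":0.4,"x":0,"y":0,"z":0,"wx":0,"wy":0,"wz":0}])

```text
time_s: 18.95
tcp_pos: [0.4377, 0.1564, 0.2173]
ee_rot: [-0.895, 3.008, 0.001]
contact_force: [0.2, 0.2, -0.1]
width: 0.304
gripper_force: 0.0
```

```bash
python3 -c "
from h import *
t=viewer.get_image('scene');cv2.imwrite('pics/c16.png',cv2.resize(t[150:260,270:410],(560,440),interpolation=cv2.INTER_CUBIC))"
```

```text
(no output)
```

View pics/c16.png

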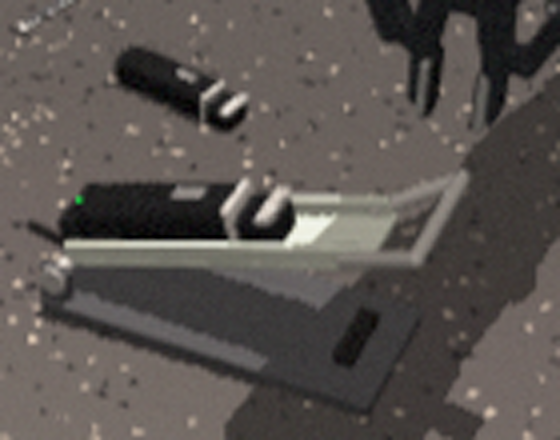

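The gripper is clear, the cradle stands propped and the trimmer is on the pins.

```bash
python3 -c "
from h import *
print(ctrl.job_done())"
```

```text
the job is handed in; nothing more can be done
None
```

I handed the job in at about 19 s: the trimmer started to slide at a tilt of about 0.33 rad and came to rest against the pins, and the cradle is propped at about 0.34 rad with the gripper clear; no verdict came back.

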